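# Change over the dive torches between chargers and kit trays

## Robot

A 7-joint arm with a two-finger parallel gripper is mounted at the origin on the work surface. World frame = base frame: x ahead of the robot, y to its left, z up, the work surface at z = 0. Lengths are in m, angles in rad, forces in N, time in s.
With the tool pointing down it reaches from about 0.425 to 0.925 m from the base axis. Payload 6.8 kg.
Tool frame: the origin (TCP) lies at the very end of the fingers, on their centre line; the grasp point (between the pads) lies 19 mm behind it; z points along the fingers, y is the line along which they close (so a half turn about z gives the same grasp; the last joint's range is limited). The gripper opens to 85 mm and grips with 20 to 120 N. Pads are 22 mm wide; open, the fingers measure 114 mm over their backs; the gripper's body (76 mm by 85 mm) begins 54 mm behind the grasp point. The pads swing forward as they close: fully open they stand 13 mm farther back than shut.
Start: joints at [-1.413, 0.477, 0.022, 1.555, -0.011, 1.109, -0.083], TCP at [0.177, 0.651, 0.231] pointing down, gripper open.
Joint ranges: [-2.96, 2.96], [-0.34, 2.1], [-1.41, 1.46], [0.24, 2.44], [-1.37, 4.51], [0.17, 1.92], [-2.96, 2.96]. Speed limits (rad/s): [2.39, 2.39, 3.14, 3.14, 3.14, 3.14, 3.14].

## Interface

Orientations are given as a unit quaternion [w, x, y, z].
In Python, from station import get_obs, read_camera, hand_in gives the robot as it stands.
- The arm moves only by the tool arm_command, never from a script. Its argument "commands" is one flat list of numbers, 7 for each row, row after row: the shift along the tool's x, y, z in m, then the turn, a rotation vector about the tool's x, y, z in degrees, then the opening, from 0 (shut) to 1 (fully open). In form: [tx, ty, tz, rx, ry, rz, fingers, tx, ty, tz, rx, ry, rz, fingers, ...]. A call has 1 to 8 rows; each row is the pose to reach, as a shift and turn from the pose commanded when the call began, along the tool's axes at that moment; what a row does not reach only later rows make up. A row lasts 1/10 s, in which the tool goes at most 50 mm and 8.59 degrees, less where a joint would pass 70% of its speed; a pose out of reach is approached as far as the arm can. A call with a gripper value outside its range is refused whole. The fingers move at their own pace and stop on an object; "force" is the grip in N (left out, the last holds). Time passes only in rows, so rows that repeat a pose let the fingers close. It gives the time, the measured TCP pose, the force, the opening and the grip force at its end, in the units of the state.
- get_obs(): the state, without advancing time (a new reading comes with each control period).
- read_camera(name): name is "side" or "top"; returns a dict with "img" (420x560x3 uint8, red, green, blue), "camera_matrix" (3x3 intrinsics, pixels), "pose" (4x4, takes a point from camera to world coordinates). Camera axes: x right, y down, z forward; pixel columns grow to the right and rows downward; lengths in m; the calibration is good to about 2 mm. A picture is of the moment at which its call begins. There is no depth.
- hand_in(): hands the job in; it is judged then, once.
The state is a dict: "t": time; "q": joint angles; "joint_vel": joint speeds; "joint_torque": joint torques, N m; "eef_pos": TCP position; "tool_rot": TCP orientation; "contact_force": force on the tool from outside, world axes, zero at the start; "torque": the same for the moment, N m; "gripper_width": opening from 0.0 (shut) to 1.0 (fully open); "grasp_force": force on a finger pad.
Only numpy, scipy, OpenCV 4.12 (cv2) and the standard library are available. Lean on these libraries where they do the work, as an engineer would, in place of code of your own. Each camera call takes 0.05 s, during which the arm holds its last target. There are 200 camera calls.

## Task

The two torches on the chargers are charged and the two in the kit trays are flat: change them over, so that each kit tray has the charged torch of its own colour (red in red, yellow in yellow) in its recess and the two flat torches stand on the chargers, one on each (either will do). All four places are taken, so stand a torch down for a while on the clear bench in the middle, nearest the robot. Keep the torches upright throughout, leave the grease pot and the regulator where they are, and let go of everything at the end.

Things in the scene. Friction and masses are not known exactly. Their poses are not given: they have to be found in the camera images.
- red_pale: Loose dive torch, red all over, with a pale, whitish lens 31 mm across in its top, standing on its tail. Round, 120 mm tall: tail 46 mm diameter (to 18 mm up), body 38 mm (20 to 72 mm), head 48 mm (84 mm to the top); about 0.28 kg. Origin: centre of its underside, z up. Starts either in the red tray (then it is flat) or on one of the two chargers (then it is charged).
- red_dark: Loose dive torch, red all over, with a nearly black lens 31 mm across in its top, standing on its tail. Round, 120 mm tall: tail 46 mm diameter (to 18 mm up), body 38 mm (20 to 72 mm), head 48 mm (84 mm to the top); about 0.28 kg. Origin: centre of its underside, z up. Starts either in the red tray (then it is flat) or on one of the two chargers (then it is charged).
- yellow_pale: Loose dive torch, yellow all over, with a pale, whitish lens 31 mm across in its top, standing on its tail. Round, 120 mm tall: tail 46 mm diameter (to 18 mm up), body 38 mm (20 to 72 mm), head 48 mm (84 mm to the top); about 0.28 kg. Origin: centre of its underside, z up. Starts either in the yellow tray (then it is flat) or on one of the two chargers (then it is charged).
- yellow_dark: Loose dive torch, yellow all over, with a nearly black lens 31 mm across in its top, standing on its tail. Round, 120 mm tall: tail 46 mm diameter (to 18 mm up), body 38 mm (20 to 72 mm), head 48 mm (84 mm to the top); about 0.28 kg. Origin: centre of its underside, z up. Starts either in the yellow tray (then it is flat) or on one of the two chargers (then it is charged).
- tray_red: Fixed kit tray, red rim 36 mm high round dark foam. Origin: at bench level on the axis of its round torch recess (66 mm diameter, flat floor 12 mm and foam top 30 mm above the bench). Reaches 57 mm either way along x, 58 mm to -y, 118 mm to +y, where a white line spool (top at 48 mm) and a black compass are bedded and stay.
- tray_yellow: Fixed kit tray, yellow rim 36 mm high round dark foam. Origin: at bench level on the axis of its round torch recess (66 mm diameter, flat floor 12 mm and foam top 30 mm above the bench). Reaches 57 mm either way along x, 58 mm to -y, 118 mm to +y, where a white line spool (top at 48 mm) and a black compass are bedded and stay.
- charger_white: Fixed torch charger, white: round open cup, outside 96 mm at the foot, 84 mm at the rim, 30 mm high; inside at least 66 mm diameter, flat floor 12 mm above the bench. A low housing (20 mm high, green lamp) reaches 77 mm out to its +x, its lead bush 95 mm. Origin: at bench level on the cup's axis. Either charger takes any torch.
- charger_black: Fixed torch charger, black: round open cup, outside 96 mm at the foot, 84 mm at the rim, 30 mm high; inside at least 66 mm diameter, flat floor 12 mm above the bench. A low housing (20 mm high, green lamp) reaches 77 mm out to its +x, its lead bush 95 mm. Origin: at bench level on the cup's axis. Either charger takes any torch.
- grease_pot: Bystander, loose: white pot with a blue screw lid, 60 mm diameter, 44 mm high. Origin: centre of its underside.
- regulator: Bystander, loose: regulator first stage standing on its black hand wheel, steel body with four brass ports, 54 mm diameter, 66 mm high. Origin: centre of its underside. Between it and the grease pot the bench is clear: at least 60 mm of free bench all round the spot 0.44 m straight ahead of the robot's base.

How it is judged:
By the outcome, as a careful person would: the job done as asked, in the order asked, and still so for the second after the job is handed in, with the robot touching nothing.
It also fails if it takes over 106 s, if anything falls off the work surface, if the arm or the gripper's body presses on something with over 40 N, if the wrist force passes 120 N, or if a joint passes its speed limit or range.

## Working session

There is one attempt and no reset: what is moved stays moved. The work goes in short steps, Python scripts to look and compute and a tool call to move; the robot and the scene stay as the last step left them, time stands still between calls to the robot, and variables do not carry over. Pictures are saved under pics/ and viewed, at most 14 in all, crops included, and the job is handed in when it is done.

Besides the shell and the picture viewer there is one more tool, called after "Request:" as name(argument=value, ...) on one line, values as JSON. arm_command: Moves the arm, as the interface text tells. Its arguments: {"type":"object","properties":{"commands":{"type":"array","items":{"type":"number"}},"force":{"type":"number"}},"required":["commands"]}

```bash
mkdir -p pics; ls
python3 - <<'E'
from station import *
import cv2,numpy as np
np.set_printoptions(precision=4,suppress=True)
for n in("top","side"):
    c=read_camera(n);cv2.imwrite(f"pics/{n}0.png",c["img"][:,:,::-1]);print(c["camera_matrix"],c["pose"])
print(get_obs())
E
```

```text
pics
[[412.0908   0.     276.9646]
 [  0.     412.0908 218.3999]
 [  0.       0.       1.    ]] [[-0.0254 -0.9805  0.1946  0.3483]
 [-0.9997  0.026   0.0005  0.0069]
 [-0.0056 -0.1946 -0.9809  1.055 ]
 [ 0.      0.      0.      1.    ]]
[[481.3084   0.     283.4787]
 [  0.     481.3084 215.9964]
 [  0.       0.       1.    ]] [[ 0.9906 -0.0773  0.1125  0.39  ]
 [-0.136  -0.6335  0.7617 -1.0133]
 [ 0.0124 -0.7699 -0.6381  0.9005]
 [ 0.      0.      0.      1.    ]]
{'t': 0.1, 'q': array([-1.4131,  0.4777,  0.0223,  1.5563, -0.0115,  1.1093, -0.0831]), 'joint_vel': array([-0.0013, -0.0004, -0.0003, -0.0029,  0.0009, -0.0016, -0.0004]), 'joint_torque': array([  0.0039, -59.776 ,   1.6135, -28.1954,   0.0128,   0.005 ,
         0.    ]), 'eef_pos': array([0.1772, 0.6508, 0.2304]), 'tool_rot': array([-0.    ,  0.1325,  0.9912, -0.0008]), 'contact_force': array([0.069 , 0.5692, 0.256 ]), 'torque': array([-0.0309,  0.0392, -0.011 ]), 'grasp_force': 0.0, 'gripper_width': 1.0026255827957868}
```

View pics/top0.png

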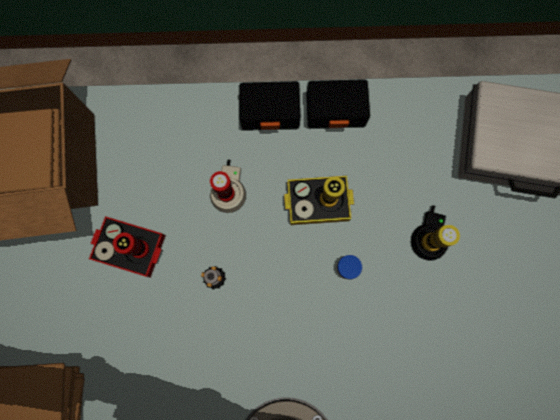

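View pics/side0.png

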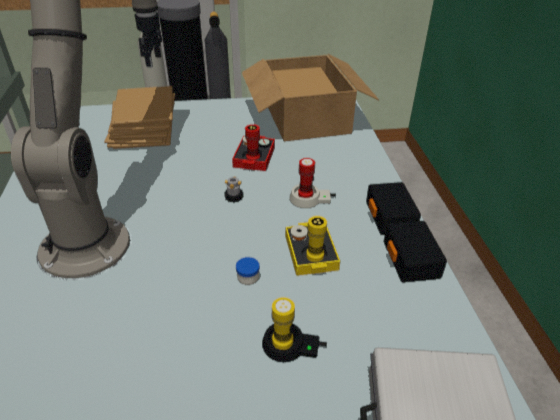

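Top view: red_dark sits in the red tray at (124,243), red_pale on the white charger at (220,181), yellow_dark in the yellow tray at (334,187), yellow_pale on the black charger at (449,235). Regulator is at (213,277) and the pot at (349,267). So the pale torches are charged and the dark ones flat. The side view agrees.

```bash
cat > h.py <<'E'
from station import *
import cv2,numpy as np
np.set_printoptions(precision=4,suppress=True)
def ray(c,u,v,z):
    P=c["pose"];d=P[:3,:3]@np.linalg.solve(c["camera_matrix"],[u,v,1.]);o=P[:3,3]
    return (o+d*(z-o[2])/d[2])[:2]
def proj(c,p):
    P=c["pose"];q=c["camera_matrix"]@(P[:3,:3].T@(np.array(p)-P[:3,3]));return q[:2]/q[2]
def mask(c,col):
    h=cv2.cvtColor(c["img"],cv2.COLOR_RGB2HSV);H,S,V=h[...,0].astype(int),h[...,1],h[...,2]
    if col=="red": return (((H<8)|(H>172))&(S>150)&(V>70)).astype(np.uint8)
    return ((H>20)&(H<34)&(S>150)&(V>70)).astype(np.uint8)
E
python3 - <<'E'
from h import *
c=read_camera("top");im=c["img"]
for n,(u,v),z in [("RD",(124,243),.132),("RP",(220,181),.132),("YD",(334,187),.132),("YP",(449,235),.132),("reg",(213,277),.066),("pot",(349,267),.044),("white",(227,195),.03),("black",(430,242),.03)]:
    print(n,ray(c,u,v,z))
for col in("red","yel"):
    m=mask(c,col);cs,_=cv2.findContours(m,cv2.RETR_EXTERNAL,cv2.CHAIN_APPROX_NONE)
    for k in cs:
        if cv2.contourArea(k)>60: print(col,cv2.contourArea(k),cv2.minAreaRect(k))
tiles=[]
for u,v in[(127,247),(227,190),(320,200),(435,240)]:
    tiles.append(cv2.resize(im[v-37:v+38,u-50:u+50],(400,300),interpolation=cv2.INTER_CUBIC))
t=np.vstack([np.hstack(tiles[:2]),np.hstack(tiles[2:])]);cv2.imwrite("pics/t1.png",t[:,:,::-1])
E
```

```text
RD [0.4839 0.3546]
RP [0.6237 0.1377]
YD [ 0.6021 -0.1266]
YP [ 0.4829 -0.3803]
reg [0.4064 0.1633]
pot [ 0.4233 -0.1653]
white [0.6163 0.1341]
black [ 0.4814 -0.3738]
red 2750.5 ((125.66217803955078, 245.9729766845703), (68.59553527832031, 45.4362678527832), 17.10272979736328)
red 284.0 ((219.50003051757812, 181.00001525878906), (19.091880798339844, 19.091880798339844), 45.0)
yel 312.0 ((448.0, 235.0), (20.0, 20.0), 90.0)
yel 2633.0 ((318.5929870605469, 199.39381408691406), (43.83602523803711, 68.18197631835938), 86.18592071533203)
```

View pics/t1.png

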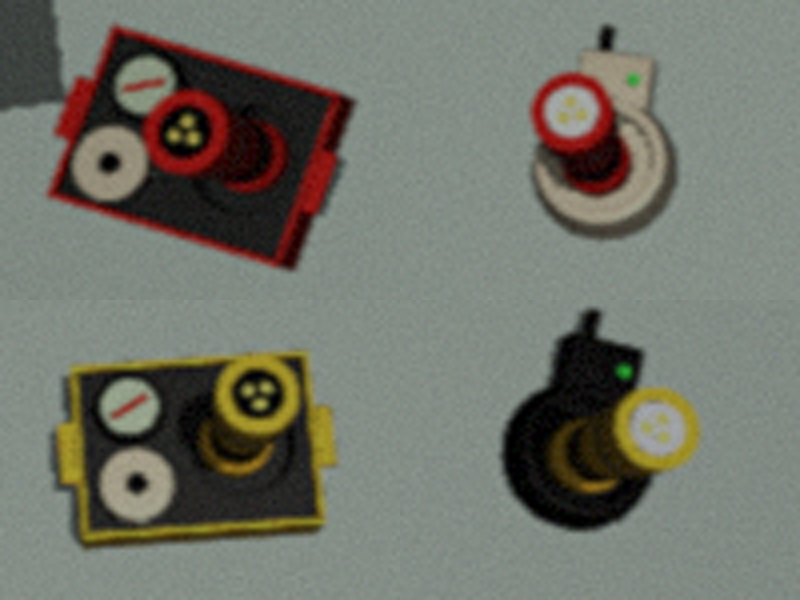

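```bash
cat > ov.py <<'E'
from h import *
def circ(c,im,x,y,z,r,col):
    a=np.linspace(0,2*np.pi,60)
    p=np.array([proj(c,(x+r*np.cos(t),y+r*np.sin(t),z)) for t in a])*4
    cv2.polylines(im,[p.astype(int)],True,col,1)
E
python3 - <<'E'
from ov import *
c=read_camera("top");big=cv2.resize(c["img"],None,fx=4,fy=4,interpolation=cv2.INTER_CUBIC)
off={"R":(77,210),"W":(177,153),"Y":(270,163),"B":(385,203)}
w=lambda k,x,y,z:ray(c,off[k][0]+x/4,off[k][1]+y/4,z)
T={}
for n,k,x,y in[("RD","R",186,133),("RP","W",171,113),("YD","Y",257,95),("YP","B",256,129)]:
    T[n]=w(k,x,y,.132);print(n,T[n]);circ(c,big,*T[n],.132,.024,(0,255,0));circ(c,big,*T[n],.012,.023,(0,255,0))
for k,cr in[("R",[(115,30),(52,193),(342,97),(280,262)]),("Y",[(72,70),(84,232),(308,52),(322,220)])]:
    p=np.array([w(k,x,y,.036) for x,y in cr]);l=p[:2].mean(0);r=p[2:].mean(0);d=(r-l);L=np.linalg.norm(d);d/=L
    ctr=(l+r)/2;rec=ctr+.03*d;print(k,"len",L,"wid",np.linalg.norm(p[0]-p[1]),np.linalg.norm(p[2]-p[3]),"recess",rec,"yaw",np.degrees(np.arctan2(d[0],-d[1])))
    circ(c,big,*rec,.03,.033,(0,255,255));circ(c,big,*rec,.012,.033,(0,0,255))
for k,x,y in[("W",203,165),("B",178,155)]:
    q=w(k,x,y,.015);print(k,q);circ(c,big,*q,.03,.042,(0,255,255));circ(c,big,*q,0,.048,(255,0,255));circ(c,big,*q,.012,.033,(0,0,255))
s=[big[o[1]*4:o[1]*4+300,o[0]*4:o[0]*4+400] for o in off.values()]
cv2.imwrite("pics/t2.png",np.vstack([np.hstack(s[:2]),np.hstack(s[2:])])[:,:,::-1])
E
```

```text
RD [0.4834 0.3557]
RP [0.6231 0.1382]
YD [ 0.6027 -0.1272]
YP [ 0.4824 -0.3803]
R len 0.15127328465968734 wid 0.10753737655407125 0.10760912630596156 recess [0.4808 0.3562] yaw -17.862218790229424
Y len 0.15112352580570615 wid 0.10611351985729037 0.11023338076296535 recess [ 0.6   -0.131] yaw 2.206749780673566
W [0.6222 0.134 ]
B [ 0.484  -0.3782]
```

View pics/t2.png

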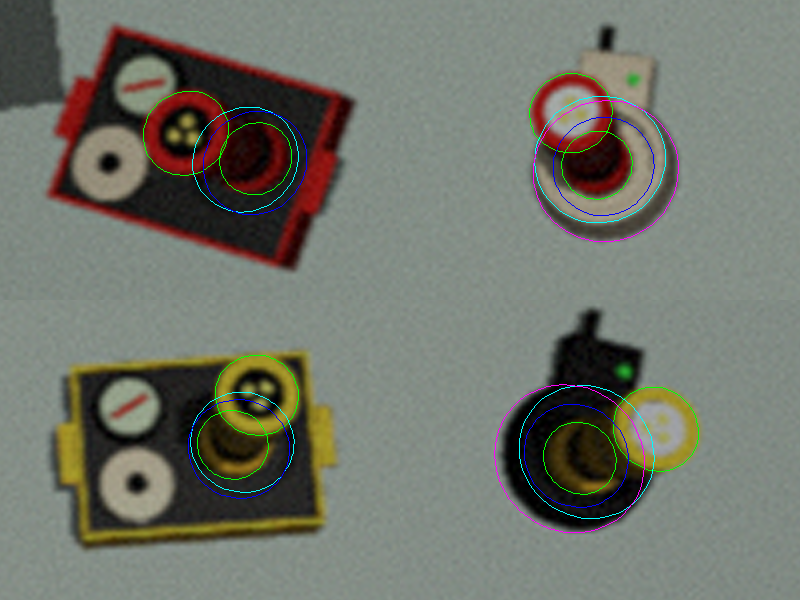

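The overlays agree to a few mm: torch circles, recesses, and cups. First I'll park red_dark.

Request:
arm_command(commands=[-0.373, -0.204, -0.02, 0, 0, -15.2, 1, -0.373, -0.204, -0.02, 0, 0, -15.2, 1, -0.373, -0.204, -0.02, 0, 0, -15.2, 1, -0.373, -0.204, -0.02, 0, 0, -15.2, 1, -0.373, -0.204, -0.02, 0, 0, -15.2, 1, -0.373, -0.204, -0.02, 0, 0, -15.2, 1, -0.373, -0.204, -0.02, 0, 0, -15.2, 1, -0.373, -0.204, -0.02, 0, 0, -15.2, 1], force=40)

```text
t: 1.0
eef_pos: [0.4663, 0.3726, 0.2503]
tool_rot: [0.0, 0.0, 1.0, 0.0]
contact_force: [1.3, 0.1, 0.6]
gripper_width: 1.003
grasp_force: 0.0
```

Request:
arm_command(commands=[-0.017, -0.017, 0, 0, 0, 0, 1, -0.017, -0.017, 0, 0, 0, 0, 1, -0.017, -0.017, 0.05, 0, 0, 0, 1, -0.017, -0.017, 0.09, 0, 0, 0, 1, -0.017, -0.017, 0.12, 0, 0, 0, 1, -0.017, -0.017, 0.14, 0, 0, 0, 1, -0.017, -0.017, 0.157, 0, 0, 0, 1, -0.017, -0.017, 0.157, 0, 0, 0, 1])

```text
t: 1.8
eef_pos: [0.4797, 0.357, 0.0905]
tool_rot: [-0.002, -0.001, 1.0, -0.001]
contact_force: [0.7, -0.7, -0.8]
gripper_width: 0.999
grasp_force: 0.0
```

Request:
arm_command(commands=[0, 0, 0, 0, 0, 0, 0.3, 0, 0, 0, 0, 0, 0, 0.3, 0, 0, 0, 0, 0, 0, 0.3, 0, 0, 0, 0, 0, 0, 0.3, 0, 0, 0, 0, 0, 0, 0.3, 0, 0, 0, 0, 0, 0, 0.3, 0, 0, 0, 0, 0, 0, 0.3])

```text
t: 2.5
eef_pos: [0.4828, 0.3578, 0.0945]
tool_rot: [0.001, 0.0, 1.0, 0.001]
contact_force: [-1.6, -1.5, 6.9]
gripper_width: 0.556
grasp_force: 41.2
```

Request:
arm_command(commands=[0, 0, -0.01, 0, 0, 0, 0.3, 0, 0, -0.04, 0, 0, 0, 0.3, 0, 0, -0.08, 0, 0, 0, 0.3, 0, 0, -0.12, 0, 0, 0, 0.3, 0.005, -0.03, -0.14, 0, 0, 0, 0.3, 0.01, -0.07, -0.14, 0, 0, 0, 0.3, 0.015, -0.11, -0.14, 0, 0, 0, 0.3, 0.02, -0.15, -0.14, 0, 0, 0, 0.3])

```text
t: 3.3
eef_pos: [0.4613, 0.2055, 0.2335]
tool_rot: [-0.0, 0.0, 1.0, 0.0]
contact_force: [0.6, 0.3, -3.0]
gripper_width: 0.559
grasp_force: 42.3
```

Request:
arm_command(commands=[0.005, -0.04, 0, 0, 0, 0, 0.3, 0.01, -0.08, 0, 0, 0, 0, 0.3, 0.015, -0.12, 0, 0, 0, 0, 0.3, 0.02, -0.16, 0, 0, 0, 0, 0.3, 0.023, -0.19, 0, 0, 0, 0, 0.3, 0.023, -0.205, 0, 0, 0, 0, 0.3, 0.023, -0.206, 0, 0, 0, 0, 0.3, 0.023, -0.206, 0, 0, 0, 0, 0.3])

```text
t: 4.1
eef_pos: [0.4388, 0.0016, 0.2333]
tool_rot: [0.0, 0.001, 1.0, 0.0]
contact_force: [-0.3, -0.2, -3.7]
gripper_width: 0.553
grasp_force: 42.4
```

Request:
arm_command(commands=[0, 0, 0.04, 0, 0, 0, 0.3, 0, 0, 0.08, 0, 0, 0, 0.3, 0, 0, 0.11, 0, 0, 0, 0.3, 0, 0, 0.13, 0, 0, 0, 0.3, 0, 0, 0.14, 0, 0, 0, 0.3, 0, 0, 0.145, 0, 0, 0, 0.3, 0, 0, 0.149, 0, 0, 0, 0.3, 0, 0, 0.149, 0, 0, 0, 0.3])

```text
t: 4.9
eef_pos: [0.4395, 0.0016, 0.0845]
tool_rot: [0.0, 0.0, 1.0, 0.0]
contact_force: [0.6, 0.0, -3.4]
gripper_width: 0.554
grasp_force: 42.4
```

Run:
```python
from h import *
o=get_obs();print(o["eef_pos"],o["contact_force"])
c=read_camera("side");u,v=proj(c,(.44,0,.03)).astype(int);cv2.imwrite("pics/s1.png",cv2.resize(c["img"][max(v-90,0):v+60,u-100:u+100],None,fx=4,fy=4,interpolation=cv2.INTER_CUBIC)[:,:,::-1]);print(u,v)
```

```text
[0.4395 0.0016 0.0845] [ 0.5846  0.0001 -3.4299]
247 224
```

View pics/s1.png

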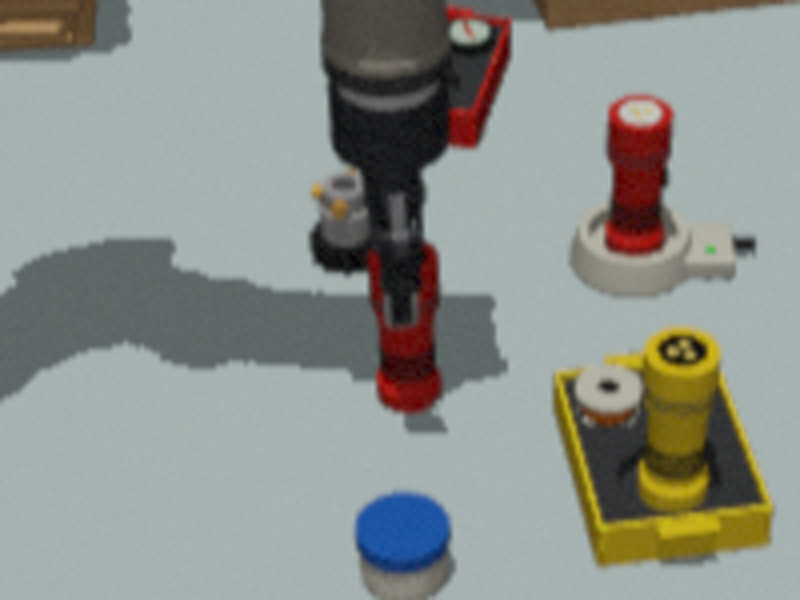

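The torch is upright in the gripper at about (405,330), a few mm above the bench. Lower slowly to contact.

Request:
arm_command(commands=[0, 0, 0.001, 0, 0, 0, 0.3, 0, 0, 0.002, 0, 0, 0, 0.3, 0, 0, 0.003, 0, 0, 0, 0.3, 0, 0, 0.003, 0, 0, 0, 0.3, 0, 0, 0.003, 0, 0, 0, 0.3])

```text
t: 5.45
eef_pos: [0.44, 0.0012, 0.0825]
tool_rot: [0.001, 0.001, 1.0, 0.0]
contact_force: [-2.9, -1.2, 13.3]
gripper_width: 0.558
grasp_force: 43.8
```

Request:
arm_command(commands=[0, 0, 0, 0, 0, 0, 1, 0, 0, 0, 0, 0, 0, 1, 0, 0, 0, 0, 0, 0, 1, 0, 0, 0, 0, 0, 0, 1, 0, 0, -0.03, 0, 0, 0, 1, 0, 0, -0.07, 0, 0, 0, 1, 0, 0, -0.12, 0, 0, 0, 1, 0, 0, -0.17, 0, 0, 0, 1])

```text
t: 6.25
eef_pos: [0.4383, 0.001, 0.2527]
tool_rot: [-0.001, 0.0, 1.0, -0.0]
contact_force: [1.6, 0.7, -0.4]
gripper_width: 0.997
grasp_force: 0.0
```

Request:
arm_command(commands=[-0.183, 0.137, 0, 0, 0, 0, 1, -0.183, 0.137, 0, 0, 0, 0, 1, -0.183, 0.137, 0, 0, 0, 0, 1, -0.183, 0.137, 0, 0, 0, 0, 1, -0.183, 0.137, 0, 0, 0, 0, 1, -0.183, 0.137, 0, 0, 0, 0, 1, -0.183, 0.137, 0, 0, 0, 0, 1, -0.183, 0.137, 0, 0, 0, 0, 1])

```text
t: 7.05
eef_pos: [0.6213, 0.1368, 0.2509]
tool_rot: [-0.0, 0.001, 1.0, -0.0]
contact_force: [-1.2, -0.2, 0.7]
gripper_width: 0.999
grasp_force: 0.0
```

Run:
```python
from h import *
o=get_obs();print(o["eef_pos"],o["contact_force"])
c=read_camera("top");cv2.imwrite("pics/t3.png",c["img"][:,:,::-1])
```

```text
[0.6213 0.1368 0.2509] [-1.1828 -0.1519  0.6504]
```

View pics/t3.png

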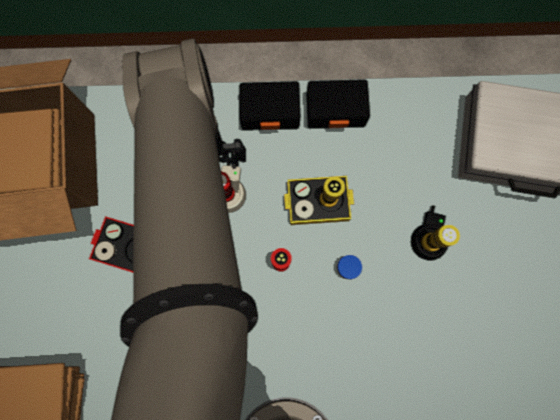

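red_dark stands upright on the clear spot at (281,260), and the gripper is over red_pale. Grasp it.

Request:
arm_command(commands=[-0.001, 0.001, 0.05, 0, 0, 0, 1, -0.001, 0.001, 0.09, 0, 0, 0, 1, -0.001, 0.001, 0.12, 0, 0, 0, 1, -0.001, 0.001, 0.14, 0, 0, 0, 1, -0.001, 0.001, 0.157, 0, 0, 0, 1, -0.001, 0.001, 0.157, 0, 0, 0, 1, -0.001, 0.001, 0.157, 0, 0, 0, 0.3, -0.001, 0.001, 0.157, 0, 0, 0, 0.3])

```text
t: 7.9
eef_pos: [0.6238, 0.139, 0.0957]
tool_rot: [0.001, 0.001, 1.0, 0.0]
contact_force: [-0.0, -0.3, -0.2]
gripper_width: 0.688
grasp_force: 0.0
```

Request:
arm_command(commands=[0, 0, 0, 0, 0, 0, 0.3, 0, 0, 0, 0, 0, 0, 0.3, 0, 0, 0, 0, 0, 0, 0.3, 0, 0, 0, 0, 0, 0, 0.3, 0, 0, 0, 0, 0, 0, 0.3])

```text
t: 8.4
eef_pos: [0.6243, 0.1391, 0.0958]
tool_rot: [0.001, 0.0, 1.0, 0.0]
contact_force: [-0.0, -0.7, 7.2]
gripper_width: 0.548
grasp_force: 42.2
```

Request:
arm_command(commands=[0, 0, -0.01, 0, 0, 0, 0.3, 0, 0, -0.04, 0, 0, 0, 0.3, 0, 0, -0.08, 0, 0, 0, 0.3, 0, 0, -0.12, 0, 0, 0, 0.3, 0.017, 0.025, -0.14, 0, 0, 0, 0.3, 0.039, 0.06, -0.14, 0, 0, 0, 0.3, 0.061, 0.095, -0.14, 0, 0, 0, 0.3, 0.083, 0.13, -0.14, 0, 0, 0, 0.3])

```text
t: 9.2
eef_pos: [0.5386, 0.2702, 0.2345]
tool_rot: [-0.0, 0.0, 1.0, 0.0]
contact_force: [0.6, 1.4, -2.9]
gripper_width: 0.548
grasp_force: 42.2
```

Request:
arm_command(commands=[0.022, 0.032, 0, 0, 0, 0, 0.3, 0.044, 0.064, 0, 0, 0, 0, 0.3, 0.059, 0.087, 0, 0, 0, 0, 0.3, 0.059, 0.087, 0, 0, 0, 0, 0.3, 0.059, 0.087, 0.03, 0, 0, 0, 0.3, 0.059, 0.087, 0.06, 0, 0, 0, 0.3, 0.059, 0.087, 0.08, 0, 0, 0, 0.3, 0.059, 0.087, 0.08, 0, 0, 0, 0.3])

```text
t: 10.0
eef_pos: [0.4793, 0.354, 0.1512]
tool_rot: [-0.002, 0.0, 1.0, -0.002]
contact_force: [-0.5, -0.3, -3.6]
gripper_width: 0.547
grasp_force: 42.2
```

Request:
arm_command(commands=[0, 0.001, 0.025, 0, 0, 0, 0.3, 0, 0.001, 0.045, 0, 0, 0, 0.3, 0, 0.001, 0.053, 0, 0, 0, 0.3, 0, 0.001, 0.056, 0, 0, 0, 0.3, 0, 0.001, 0.058, 0, 0, 0, 0.3, 0, 0.001, 0.059, 0, 0, 0, 0.3, 0, 0.001, 0.06, 0, 0, 0, 0.3, 0, 0.001, 0.06, 0, 0, 0, 0.3])

```text
t: 10.8
eef_pos: [0.4819, 0.3576, 0.0958]
tool_rot: [0.001, 0.0, 1.0, 0.001]
contact_force: [-1.9, -1.1, 4.7]
gripper_width: 0.548
grasp_force: 43.0
```

Same height as at pick (0.0958), so it is seated on the floor. Release and go to yellow_dark.

Request:
arm_command(commands=[0, 0, 0, 0, 0, 0, 1, 0, 0, 0, 0, 0, 0, 1, 0, 0, 0, 0, 0, 0, 1, 0, 0, 0, 0, 0, 0, 1, 0, 0, -0.03, 0, 0, 0, 1, 0, 0, -0.07, 0, 0, 0, 1, 0, 0, -0.12, 0, 0, 0, 1, 0, 0, -0.16, 0, 0, 0, 1])

```text
t: 11.6
eef_pos: [0.4815, 0.3573, 0.2567]
tool_rot: [0.001, 0.0, 1.0, 0.001]
contact_force: [0.1, -0.2, 0.2]
gripper_width: 1.002
grasp_force: 0.0
```

Request:
arm_command(commands=[-0.122, -0.484, 0, 0, 0, 0, 1, -0.122, -0.484, 0, 0, 0, 0, 1, -0.122, -0.484, 0, 0, 0, 0, 1, -0.122, -0.484, 0, 0, 0, 0, 1, -0.122, -0.484, 0, 0, 0, 0, 1, -0.122, -0.484, 0, 0, 0, 0, 1, -0.122, -0.484, 0, 0, 0, 0, 1, -0.122, -0.484, 0, 0, 0, 0, 1])

```text
t: 12.4
eef_pos: [0.5789, -0.0327, 0.2543]
tool_rot: [0.0, 0.0, 1.0, 0.0]
contact_force: [1.0, 0.4, -0.3]
gripper_width: 1.001
grasp_force: 0.0
```

Request:
arm_command(commands=[-0.024, -0.095, 0, 0, 0, 0, 1, -0.024, -0.095, 0, 0, 0, 0, 1, -0.024, -0.095, 0, 0, 0, 0, 1, -0.024, -0.095, 0.05, 0, 0, 0, 1, -0.024, -0.095, 0.09, 0, 0, 0, 1, -0.024, -0.095, 0.12, 0, 0, 0, 1, -0.024, -0.095, 0.145, 0, 0, 0, 1, -0.024, -0.095, 0.16, 0, 0, 0, 1])

```text
t: 13.2
eef_pos: [0.6015, -0.1248, 0.0918]
tool_rot: [-0.002, -0.0, 1.0, 0.0]
contact_force: [-1.0, -0.3, 0.7]
gripper_width: 1.003
grasp_force: 0.0
```

Request:
arm_command(commands=[0, 0, 0, 0, 0, 0, 1, 0, 0, 0, 0, 0, 0, 0.3, 0, 0, 0, 0, 0, 0, 0.3, 0, 0, 0, 0, 0, 0, 0.3, 0, 0, 0, 0, 0, 0, 0.3, 0, 0, 0, 0, 0, 0, 0.3, 0, 0, 0, 0, 0, 0, 0.3, 0, 0, 0, 0, 0, 0, 0.3])

```text
t: 14.0
eef_pos: [0.6039, -0.1261, 0.0958]
tool_rot: [0.002, 0.0, 1.0, -0.0]
contact_force: [-0.3, -0.6, 5.9]
gripper_width: 0.552
grasp_force: 41.1
```

Request:
arm_command(commands=[0, 0, -0.01, 0, 0, 0, 0.3, 0, 0, -0.04, 0, 0, 0, 0.3, 0, 0, -0.08, 0, 0, 0, 0.3, 0, 0, -0.12, 0, 0, 0, 0.3, -0.002, 0.03, -0.14, 0, 0, 0, 0.3, -0.005, 0.07, -0.14, 0, 0, 0, 0.3, -0.008, 0.11, -0.14, 0, 0, 0, 0.3, -0.011, 0.15, -0.14, 0, 0, 0, 0.3])

```text
t: 14.8
eef_pos: [0.6131, 0.0257, 0.2346]
tool_rot: [-0.0, 0.0, 1.0, 0.0]
contact_force: [0.7, -0.2, -2.8]
gripper_width: 0.553
grasp_force: 42.4
```

Request:
arm_command(commands=[-0.003, 0.04, 0, 0, 0, 0, 0.3, -0.006, 0.08, 0, 0, 0, 0, 0.3, -0.007, 0.109, 0, 0, 0, 0, 0.3, -0.007, 0.109, 0, 0, 0, 0, 0.3, -0.007, 0.109, 0.03, 0, 0, 0, 0.3, -0.007, 0.109, 0.06, 0, 0, 0, 0.3, -0.007, 0.109, 0.08, 0, 0, 0, 0.3, -0.007, 0.109, 0.08, 0, 0, 0, 0.3])

```text
t: 15.6
eef_pos: [0.618, 0.1324, 0.151]
tool_rot: [-0.003, 0.0, 1.0, -0.001]
contact_force: [-0.7, 0.2, -3.6]
gripper_width: 0.548
grasp_force: 42.5
```

Request:
arm_command(commands=[0, 0, 0.025, 0, 0, 0, 0.3, 0, 0, 0.045, 0, 0, 0, 0.3, 0, 0, 0.053, 0, 0, 0, 0.3, 0, 0, 0.056, 0, 0, 0, 0.3, 0, 0, 0.058, 0, 0, 0, 0.3, 0, 0, 0.059, 0, 0, 0, 0.3, 0, 0, 0.06, 0, 0, 0, 0.3, 0, 0, 0.06, 0, 0, 0, 0.3])

```text
t: 16.4
eef_pos: [0.6219, 0.1333, 0.0959]
tool_rot: [0.001, 0.0, 1.0, 0.0]
contact_force: [-1.0, -0.7, 5.6]
gripper_width: 0.554
grasp_force: 43.2
```

Request:
arm_command(commands=[0, 0, 0, 0, 0, 0, 1, 0, 0, 0, 0, 0, 0, 1, 0, 0, 0, 0, 0, 0, 1, 0, 0, 0, 0, 0, 0, 1, 0, 0, -0.03, 0, 0, 0, 1, 0, 0, -0.07, 0, 0, 0, 1, 0, 0, -0.12, 0, 0, 0, 1, 0, 0, -0.16, 0, 0, 0, 1])

```text
t: 17.2
eef_pos: [0.6212, 0.1332, 0.2567]
tool_rot: [0.001, 0.0, 1.0, 0.0]
contact_force: [1.5, 0.3, -0.7]
gripper_width: 0.999
grasp_force: 0.0
```

Request:
arm_command(commands=[0.139, -0.513, 0, 0, 0, 0, 1, 0.139, -0.513, 0, 0, 0, 0, 1, 0.139, -0.513, 0, 0, 0, 0, 1, 0.139, -0.513, 0, 0, 0, 0, 1, 0.139, -0.513, 0, 0, 0, 0, 1, 0.139, -0.513, 0, 0, 0, 0, 1, 0.139, -0.513, 0, 0, 0, 0, 1, 0.139, -0.513, 0, 0, 0, 0, 1])

```text
t: 18.0
eef_pos: [0.5152, -0.2545, 0.2543]
tool_rot: [0.0, 0.0, 1.0, 0.0]
contact_force: [-0.4, 0.5, -0.1]
gripper_width: 0.999
grasp_force: 0.0
```

Request:
arm_command(commands=[0.033, -0.126, 0, 0, 0, 0, 1, 0.033, -0.126, 0, 0, 0, 0, 1, 0.033, -0.126, 0, 0, 0, 0, 1, 0.033, -0.126, 0, 0, 0, 0, 1, 0.033, -0.126, 0.05, 0, 0, 0, 1, 0.033, -0.126, 0.09, 0, 0, 0, 1, 0.033, -0.126, 0.13, 0, 0, 0, 1, 0.033, -0.126, 0.16, 0, 0, 0, 1])

```text
t: 18.8
eef_pos: [0.4827, -0.3768, 0.0915]
tool_rot: [-0.001, -0.0, 1.0, 0.001]
contact_force: [-0.1, 0.6, -0.3]
gripper_width: 0.996
grasp_force: 0.0
```

Request:
arm_command(commands=[0, 0, 0, 0, 0, 0, 1, 0, 0, 0, 0, 0, 0, 0.3, 0, 0, 0, 0, 0, 0, 0.3, 0, 0, 0, 0, 0, 0, 0.3, 0, 0, 0, 0, 0, 0, 0.3, 0, 0, 0, 0, 0, 0, 0.3, 0, 0, 0, 0, 0, 0, 0.3, 0, 0, 0, 0, 0, 0, 0.3])

```text
t: 19.6
eef_pos: [0.4843, -0.3797, 0.0963]
tool_rot: [0.002, 0.0, 1.0, -0.001]
contact_force: [-0.5, 0.9, 7.5]
gripper_width: 0.546
grasp_force: 41.5
```

Request:
arm_command(commands=[0, 0, -0.01, 0, 0, 0, 0.3, 0, 0, -0.04, 0, 0, 0, 0.3, 0, 0, -0.08, 0, 0, 0, 0.3, 0, 0, -0.12, 0, 0, 0, 0.3, -0.014, 0.03, -0.14, 0, 0, 0, 0.3, -0.033, 0.07, -0.14, 0, 0, 0, 0.3, -0.052, 0.11, -0.14, 0, 0, 0, 0.3, -0.07, 0.15, -0.14, 0, 0, 0, 0.3])

```text
t: 20.4
eef_pos: [0.5533, -0.2271, 0.235]
tool_rot: [0.0, 0.001, 1.0, 0.0]
contact_force: [0.9, 0.1, -2.4]
gripper_width: 0.548
grasp_force: 42.2
```

Request:
arm_command(commands=[-0.019, 0.04, 0, 0, 0, 0, 0.3, -0.038, 0.08, 0, 0, 0, 0, 0.3, -0.047, 0.099, 0, 0, 0, 0, 0.3, -0.047, 0.099, 0, 0, 0, 0, 0.3, -0.047, 0.099, 0.03, 0, 0, 0, 0.3, -0.047, 0.099, 0.06, 0, 0, 0, 0.3, -0.047, 0.099, 0.08, 0, 0, 0, 0.3, -0.047, 0.099, 0.08, 0, 0, 0, 0.3])

```text
t: 21.2
eef_pos: [0.5972, -0.1303, 0.1516]
tool_rot: [-0.003, 0.001, 1.0, 0.0]
contact_force: [-0.3, -0.1, -2.5]
gripper_width: 0.548
grasp_force: 42.1
```

Request:
arm_command(commands=[0, 0, 0.025, 0, 0, 0, 0.3, 0, 0, 0.045, 0, 0, 0, 0.3, 0, 0, 0.053, 0, 0, 0, 0.3, 0, 0, 0.056, 0, 0, 0, 0.3, 0, 0, 0.058, 0, 0, 0, 0.3, 0, 0, 0.059, 0, 0, 0, 0.3, 0, 0, 0.06, 0, 0, 0, 0.3, 0, 0, 0.06, 0, 0, 0, 0.3])

```text
t: 22.0
eef_pos: [0.6011, -0.1302, 0.0963]
tool_rot: [0.001, 0.0, 1.0, 0.0]
contact_force: [-2.1, 0.5, 8.4]
gripper_width: 0.546
grasp_force: 43.3
```

Request:
arm_command(commands=[0, 0, 0, 0, 0, 0, 1, 0, 0, 0, 0, 0, 0, 1, 0, 0, 0, 0, 0, 0, 1, 0, 0, 0, 0, 0, 0, 1, 0, 0, -0.03, 0, 0, 0, 1, 0, 0, -0.07, 0, 0, 0, 1, 0, 0, -0.12, 0, 0, 0, 1, 0, 0, -0.16, 0, 0, 0, 1])

```text
t: 22.8
eef_pos: [0.6003, -0.1301, 0.2567]
tool_rot: [0.001, 0.0, 1.0, -0.0]
contact_force: [0.7, 0.3, 0.6]
gripper_width: 0.997
grasp_force: 0.0
```

Request:
arm_command(commands=[0.161, 0.131, 0, 0, 0, 0, 1, 0.161, 0.131, 0, 0, 0, 0, 1, 0.161, 0.131, 0, 0, 0, 0, 1, 0.161, 0.131, 0, 0, 0, 0, 1, 0.161, 0.131, 0, 0, 0, 0, 1, 0.161, 0.131, 0, 0, 0, 0, 1, 0.161, 0.131, 0.04, 0, 0, 0, 1, 0.161, 0.131, 0.08, 0, 0, 0, 1])

```text
t: 23.6
eef_pos: [0.442, 0.0005, 0.1744]
tool_rot: [0.003, 0.001, 1.0, 0.0]
contact_force: [1.2, -0.6, -0.3]
gripper_width: 1.0
grasp_force: 0.0
```

Request:
arm_command(commands=[0, 0, 0.04, 0, 0, 0, 1, 0, 0, 0.07, 0, 0, 0, 1, 0, 0, 0.091, 0, 0, 0, 1, 0, 0, 0.091, 0, 0, 0, 1, 0, 0, 0.091, 0, 0, 0, 0.3, 0, 0, 0.091, 0, 0, 0, 0.3, 0, 0, 0.091, 0, 0, 0, 0.3, 0, 0, 0.091, 0, 0, 0, 0.3])

```text
t: 24.4
eef_pos: [0.4406, 0.0011, 0.0845]
tool_rot: [0.002, 0.0, 1.0, 0.0]
contact_force: [-0.3, -1.5, 5.2]
gripper_width: 0.554
grasp_force: 40.8
```

Request:
arm_command(commands=[0, 0, 0, 0, 0, 0, 0.3, 0, 0, 0, 0, 0, 0, 0.3, 0, 0, 0, 0, 0, 0, 0.3])

```text
t: 24.7
eef_pos: [0.4405, 0.0011, 0.0845]
tool_rot: [0.002, 0.0, 1.0, 0.0]
contact_force: [-0.8, -1.6, 6.3]
gripper_width: 0.555
grasp_force: 40.8
```

Request:
arm_command(commands=[0, 0, -0.01, 0, 0, 0, 0.3, 0, 0, -0.04, 0, 0, 0, 0.3, 0, 0, -0.08, 0, 0, 0, 0.3, 0, 0, -0.12, 0, 0, 0, 0.3, -0.003, -0.03, -0.15, 0, 0, 0, 0.3, -0.008, -0.07, -0.15, 0, 0, 0, 0.3, -0.012, -0.11, -0.15, 0, 0, 0, 0.3, -0.016, -0.15, -0.15, 0, 0, 0, 0.3])

```text
t: 25.5
eef_pos: [0.4547, -0.1499, 0.2342]
tool_rot: [0.001, -0.0, 1.0, 0.0]
contact_force: [1.0, -0.3, -3.6]
gripper_width: 0.553
grasp_force: 42.6
```

Request:
arm_command(commands=[-0.005, -0.04, 0, 0, 0, 0, 0.3, -0.009, -0.08, 0, 0, 0, 0, 0.3, -0.013, -0.12, 0, 0, 0, 0, 0.3, -0.018, -0.16, 0, 0, 0, 0, 0.3, -0.022, -0.2, 0, 0, 0, 0, 0.3, -0.026, -0.231, 0, 0, 0, 0, 0.3, -0.026, -0.231, 0, 0, 0, 0, 0.3, -0.026, -0.231, 0, 0, 0, 0, 0.3])

```text
t: 26.3
eef_pos: [0.4803, -0.3797, 0.2333]
tool_rot: [-0.0, 0.001, 1.0, 0.0]
contact_force: [0.1, 1.5, -3.9]
gripper_width: 0.552
grasp_force: 42.8
```

Request:
arm_command(commands=[-0.002, -0.001, 0.04, 0, 0, 0, 0.3, -0.002, -0.001, 0.08, 0, 0, 0, 0.3, -0.002, -0.001, 0.11, 0, 0, 0, 0.3, -0.002, -0.001, 0.127, 0, 0, 0, 0.3, -0.002, -0.001, 0.134, 0, 0, 0, 0.3, -0.002, -0.001, 0.137, 0, 0, 0, 0.3, -0.002, -0.001, 0.138, 0, 0, 0, 0.3, -0.002, -0.001, 0.138, 0, 0, 0, 0.3])

```text
t: 27.1
eef_pos: [0.484, -0.3801, 0.0966]
tool_rot: [0.001, -0.0, 1.0, 0.0]
contact_force: [-0.8, 2.5, 2.3]
gripper_width: 0.55
grasp_force: 43.3
```

Seated (upward contact). Release and retreat upward, to clear space over the bench.

Request:
arm_command(commands=[0, 0, 0, 0, 0, 0, 1, 0, 0, 0, 0, 0, 0, 1, 0, 0, 0, 0, 0, 0, 1, 0, 0, 0, 0, 0, 0, 1, 0, 0, -0.03, 0, 0, 0, 1, 0, 0, -0.07, 0, 0, 0, 1, 0, 0, -0.12, 0, 0, 0, 1, 0, 0, -0.16, 0, 0, 0, 1])

```text
t: 27.9
eef_pos: [0.4829, -0.3813, 0.2577]
tool_rot: [0.001, 0.001, 1.0, -0.001]
contact_force: [1.2, -0.4, -0.6]
gripper_width: 0.993
grasp_force: 0.0
```

Request:
arm_command(commands=[0.08, -0.2, 0, 0, 0, 0, 1, 0.08, -0.2, 0, 0, 0, 0, 1, 0.08, -0.2, 0, 0, 0, 0, 1, 0.08, -0.2, 0, 0, 0, 0, 1, 0.08, -0.2, 0, 0, 0, 0, 1, 0.08, -0.2, 0, 0, 0, 0, 1, 0.08, -0.2, 0, 0, 0, 0, 1, 0.08, -0.2, 0, 0, 0, 0, 1])

```text
t: 28.7
eef_pos: [0.4046, -0.5788, 0.2548]
tool_rot: [0.0, -0.001, 1.0, 0.001]
contact_force: [0.0, 0.1, 0.5]
gripper_width: 1.0
grasp_force: 0.0
```

Run:
```python
from h import *
for n in("top","side"):
    c=read_camera(n);cv2.imwrite(f"pics/{n}9.png",c["img"][:,:,::-1])
```

```text
(no output)
```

View pics/top9.png

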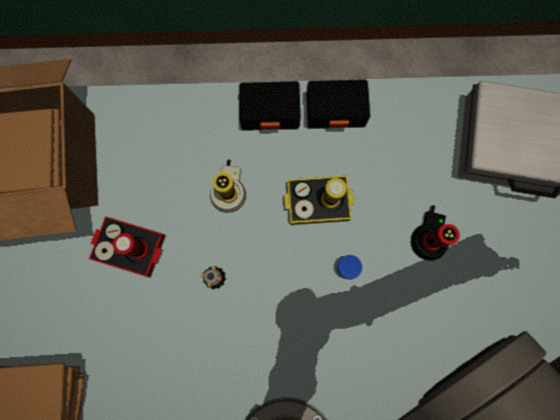

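View pics/side9.png

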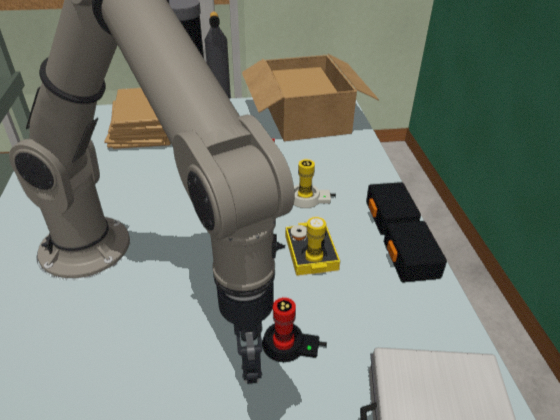

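Both views show all four torches upright. In the top view the pale ones are in their own trays at (124,244) and (337,187), and the dark ones on the chargers at (224,182) and (448,235). The pot and regulator are unmoved.

```bash
python3 -c "
from station import *
print(hand_in())"
```

```text
the job is handed in; nothing more can be done
None
```

The job is done and handed in at about 29 s: the charged (pale-lens) torches are in their own-colour trays and the flat (dark-lens) ones are on the chargers, red on black and yellow on white, all upright and released, with the pot and regulator where they were.

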